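# Free the keeper plate of the wreath winder (left-hand thread)

### The job

The yellow hand nut on the wreath winder has a left-hand thread: undo it by turning it clockwise seen from above (never tighten it the other way) until its boss is out of the recess of the forked keeper plate beneath it. Then draw the plate out sideways by its red handle, off the stem, and lay it gently flat in the blue tray, leaving the two small glass bottles where they stand.

Things in the scene. Friction and masses are not known exactly. Their poses are not given: they have to be found in the camera images.
- nut (a joint): Angle of the yellow hand nut, rad. GROWS as it turns CLOCKWISE seen from above, which loosens it (left-hand thread). Starts at -0.05 to 0.25, tight; anticlockwise stop -0.35, other stop 7.0. Rises 1.27 mm per rad, stays on its stem. The boss leaves the recess at about 4.3 rad; the plate comes out easily from 5.5 rad on (several grasps). Turning takes 0.3 to 0.4 N m; it stays where it is left.
- nut_grip (a point): Centre of the nut's yellow grip bar, on the stem axis, 110 mm above the table at joint 0. Bar 100 mm long (x axis, horizontal), 16 mm thick (y axis), 40 mm tall (z up). Below it a slim neck, then a steel flange (diameter 44 mm, top 31 mm below this point), then the boss that sits 5.4 mm deep in the plate's recess. Pinch the bar from above across its thickness, or push its ends round.
- keeper_grip (a point): Grip point on the keeper plate's upright red handle: 26 mm long (x axis), 18 mm thick (y axis, grasp across it); its top is 22 mm above this point, the plate's top face 26 mm below, the plate's underside 40 mm below. While fitted it is 105 mm from the stem axis and 100 mm above the table. The x axis points from the stem axis out through the handle: the way to draw the plate out.
- keeper_mid (a point): Middle of the aluminium keeper plate at half thickness: 152 mm long (x axis, as keeper_grip), 64 mm wide, 14 mm thick, about 0.26 kg; 61 mm behind keeper_grip and 33 mm below it. The end away from the handle has an open 20 mm slot round the stem, with a 6 mm deep recess for the nut's boss, closed by lips. Drawn out 85 mm, the plate is clear of the nut's bar above it.
- tray_in (a point): centre of the inner floor of the blue tray (fixed): inside 238 mm (x axis of this point) by 148 mm (y), floor 6 mm above the table, rim 24 mm above the table.
- winder: the fixed wreath winder: green housing 180 x 180 mm, 40 mm tall, with a wooden disc of 176 mm diameter on it whose top is 60 mm above the table, and the upright steel stem of 16 mm diameter at its centre. Origin on the stem axis at table height.
- bottle_a_mid (a point): small upright clear glass bottle with a white cap, 52 mm diameter, 125 mm tall; this point is at its centre. Bystander, beyond the winder.
- bottle_b_mid (a point): a second bottle, the same; on the robot's side of the winder, to the right.
Not all that is in view belongs to the job. Leave any green look-alike of the part that bears keeper_grip alone.

How it is judged:
By the outcome, as a careful person would: the job done as asked, in the order asked, and still so for the second after the job is handed in, with the robot touching nothing.
It also fails if it takes over 67 s, if anything falls off the work surface, if the arm or the gripper's body presses on something with over 40 N, if the wrist force passes 120 N, or if a joint passes its speed limit or range.

### The arm

A 7-joint arm with a two-finger parallel gripper is mounted at the origin on the work surface. World frame = base frame: x ahead of the robot, y to its left, z up, the work surface at z = 0. Lengths are in mm, angles in rad, forces in N, time in s.
With the tool pointing down it reaches from about 400 to 875 mm from the base axis. Payload 4.4 kg.
Tool frame: the origin (TCP) lies at the very end of the fingers, on their centre line; the grasp point (between the pads) lies 19 mm behind it; z points along the fingers, y is the line along which they close (so a half turn about z gives the same grasp; the last joint's range is limited). The gripper opens to 85 mm and grips with 20 to 120 N. Pads are 22 mm wide; open, the fingers measure 114 mm over their backs; the gripper's body (76 mm by 85 mm) begins 54 mm behind the grasp point. The pads swing forward as they close: fully open they stand 13 mm farther back than shut.
Start: joints at [1.167, 0.628, 0.038, 1.517, -0.027, 0.996, -0.02], TCP at [215.447, -613.271, 200.013] pointing down, gripper open.
Joint ranges: [-3.06, 3.06], [-0.37, 2.12], [-1.25, 1.32], [0.18, 2.47], [-1.1, 4.24], [0.23, 1.98], [-2.94, 2.94]. Speed limits (rad/s): [2.57, 2.57, 3.14, 3.14, 3.14, 3.14, 3.14].

### API

Orientations are given as [roll, pitch, yaw] about the fixed x, y, z axes, in that order (R = Rz(yaw) Ry(pitch) Rx(roll)).
In Python, from cell import read_state, get_image, camera_info, finish_job gives the robot as it stands.
- The arm moves only by the tool play_rows, never from a script. Its argument "deltas" is one flat list of numbers, 7 for each row, row after row: the shift along the tool's x, y, z in mm, then the turn, a rotation vector about the tool's x, y, z in rad, then the opening, from 0 (shut) to 1 (fully open). In form: [dx, dy, dz, ax, ay, az, grip, dx, dy, dz, ax, ay, az, grip, ...]. A call has 1 to 10 rows; each row is the pose to reach, as a shift and turn from the pose commanded when the call began, along the tool's axes at that moment; what a row does not reach only later rows make up. A row lasts 1/8 s, in which the tool goes at most 62.5 mm and 10.7 degrees, less where a joint would pass 70% of its speed; a pose out of reach is approached as far as the arm can. A call with a gripper value outside its range is refused whole. The fingers move at their own pace and stop on an object; the grip force is fixed at half the most. Time passes only in rows, so rows that repeat a pose let the fingers close. It gives the time, the measured TCP pose, the force, the opening and the grip force at its end, in the units of the state.
- read_state(): the state, without advancing time (a new reading comes with each control period).
- get_image(name): name is "scene" or "top" or "wrist"; returns the picture (480x640x3 uint8, red, green, blue); there is no depth.
- camera_info(name): a dict with "fx", "fy", "cx", "cy" (pixels), "T" (4x4, takes a point from camera to world coordinates). Camera axes: x right, y down, z forward; pixel columns grow to the right and rows downward; lengths in mm; the calibration is good to about 2 mm. The wrist camera is an equidistant fisheye: a pixel r from the principal point sees the ray r / f radians off the axis. A picture is of the moment at which its call begins: read the wrist's pose just before it. camera_info takes no time and is no camera call; for the wrist camera it gives the pose at the moment of the call.
- finish_job(): hands the job in; it is judged then, once.
The state is a dict: "clock": time; "qpos": joint angles; "qd": joint speeds; "tau": joint torques, N m; "eef_pos": TCP position; "tool_rot": TCP orientation; "force": force on the tool from outside, world axes, zero at the start; "torque": the same for the moment, N m; "width": finger opening in mm; "gripper_force": force on a finger pad.
Only numpy, scipy, OpenCV 4.12 (cv2) and the standard library are available. Lean on these libraries where they do the work, as an engineer would, in place of code of your own. Each camera call takes 0.05 s, during which the arm holds its last target. There are 200 camera calls.

## Working session

There is one attempt and no reset: what is moved stays moved. The work goes in short steps, Python scripts to look and compute and a tool call to move; the robot and the scene stay as the last step left them, time stands still between calls to the robot, and variables do not carry over. Pictures are saved under pics/ and viewed, at most 13 in all, crops included, and the job is handed in when it is done.

Besides the shell and the picture viewer there is one more tool, called after "Emit:" by a JSON object that holds its "method" and its "body". play_rows: Moves the arm, as the interface text tells. Its arguments: {"type":"object","properties":{"deltas":{"type":"array"}},"required":["deltas"]}

```bash
ls; mkdir -p pics; python3 - <<'E'
from cell import *
import cv2,numpy as np
s=read_state();print({k:np.round(v,3).tolist() for k,v in s.items()})
for n in ("top","scene"):
    im=get_image(n);cv2.imwrite(f"pics/{n}0.png",im[:,:,::-1]);c=camera_info(n);print(n,c["fx"],c["fy"],c["cx"],c["cy"],np.round(c["T"],3).tolist())
E
```

```text
pics
{'clock': 0.0, 'qpos': [1.167, 0.629, 0.038, 1.518, -0.027, 0.996, -0.02], 'qd': [0.002, -0.001, 0.0, 0.0, -0.0, 0.0, -0.001], 'tau': [0.0, -56.341, 1.226, -19.344, 0.011, 0.011, 0.0], 'eef_pos': [215.223, -612.611, 199.093], 'tool_rot': [-3.14, 0.0, 0.338], 'force': [0.068, -0.181, 1.077], 'torque': [0.021, 0.016, -0.025], 'gripper_force': 0.0, 'width': 85.662}
top 505.3246387951832 505.3246387951832 321.96814145012775 240.5526616437457 [[-0.005, -0.996, 0.088, 464.531], [-1.0, 0.003, -0.015, 19.987], [0.015, -0.088, -0.996, 1106.679], [0.0, 0.0, 0.0, 1.0]]
scene 500.2801401614904 500.2801401614904 314.5133436858307 242.520272699775 [[-0.696, 0.596, -0.4, 901.889], [0.718, 0.59, -0.371, 347.46], [0.015, -0.545, -0.838, 882.884], [0.0, 0.0, 0.0, 1.0]]
```

View pics/top0.png

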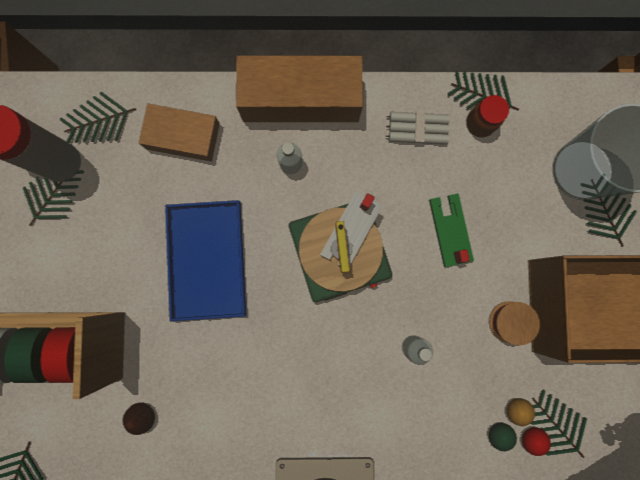

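View pics/scene0.png

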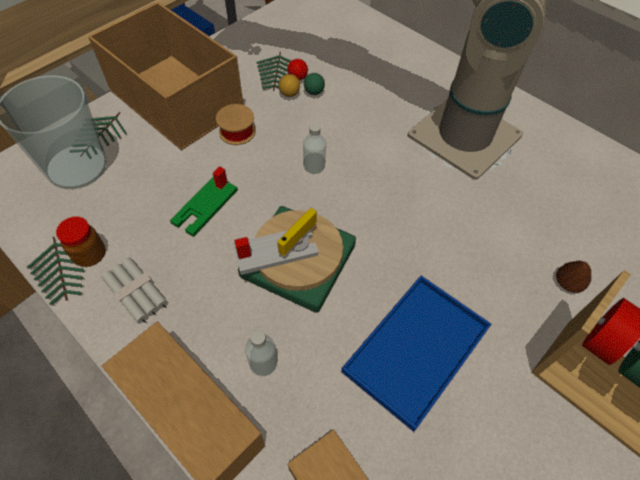

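The top view shows the yellow bar at (343,247), the grey plate's red handle at (367,201), the tray at (206,260), and bottles at (290,155) and (420,350). These could be mistaken for the keeper handle:
- the red handle at (462,257) on the green look-alike
- the red bit at (374,286) by the housing
- the red jar lid at (493,110)
- the red ball at (537,441)

I choose (367,201), because it sits on the aluminium plate fitted under the nut. I'll check it in a crop and measure.

```bash
cat > h.py <<'E'
from cell import *
import cv2,numpy as np
def ray(n,uv,z):
    c=camera_info(n);T=np.array(c["T"]);d=T[:3,:3]@np.array([(uv[0]-c["cx"])/c["fx"],(uv[1]-c["cy"])/c["fy"],1.])
    return T[:3,3]+d*(z-T[2,3])/d[2]
def rays2(uv1,uv2):
    A=[];b=[]
    for n,uv in(("top",uv1),("scene",uv2)):
        c=camera_info(n);T=np.array(c["T"]);d=T[:3,:3]@np.array([(uv[0]-c["cx"])/c["fx"],(uv[1]-c["cy"])/c["fy"],1.]);d/=np.linalg.norm(d)
        P=np.eye(3)-np.outer(d,d);A.append(P);b.append(P@T[:3,3])
    return np.linalg.lstsq(np.vstack(A),np.hstack(b),rcond=None)[0]
def blobs(im,lo,hi,amin=20):
    h=cv2.cvtColor(im,cv2.COLOR_RGB2HSV);m=cv2.inRange(h,np.array(lo),np.array(hi))
    cs,_=cv2.findContours(m,cv2.RETR_EXTERNAL,cv2.CHAIN_APPROX_NONE)
    return [c for c in cs if cv2.contourArea(c)>amin]
E
python3 - <<'E'
from h import *
for n in("top","scene"):
    im=cv2.imread(f"pics/{n}0.png")[:,:,::-1].copy()
    for nm,lo,hi in(("yel",(22,150,70),(32,255,255)),("red",(0,180,60),(6,255,255)),("blue",(105,150,40),(125,255,255)),("brightyel",(22,150,150),(32,255,255))):
        for c in blobs(im,lo,hi,30):
            r=cv2.minAreaRect(c);print(n,nm,cv2.contourArea(c),np.round(r[0],1),np.round(r[1],1),round(r[2],1),np.round(cv2.boxPoints(r)).astype(int).tolist())
    x,y,w,h=((280,180,120,130) if n=="top" else (220,190,150,130))
    cv2.imwrite(f"pics/{n}crop.png",cv2.resize(im[y:y+h,x:x+w,::-1],None,fx=4,fy=4,interpolation=cv2.INTER_CUBIC))
a=cv2.imread("pics/topcrop.png");b=cv2.imread("pics/scenecrop.png")
H=520;o=np.hstack([a[:H],b[:H]]);cv2.imwrite("pics/crop1.png",cv2.resize(o,(800,int(800*o.shape[0]/o.shape[1]))))
E
```

```text
top yel 295.5 [342.2 246.5] [49.8  7.6] 83.5 [[336, 222], [343, 221], [349, 271], [341, 272]]
top red 477.0 [536.5 441.5] [25. 25.] 90.0 [[524, 429], [549, 429], [549, 454], [524, 454]]
top red 1297.5 [ 56.1 354.8] [31.9 53. ] 2.4 [[39, 381], [41, 328], [73, 329], [71, 382]]
top red 64.0 [463.9 255.3] [11.2  7. ] 76.0 [[459, 251], [466, 249], [469, 260], [462, 262]]
top red 59.5 [367.6 200.3] [ 6.7 10.7] 26.6 [[362, 204], [367, 194], [373, 197], [368, 207]]
top red 701.0 [ 10.  129.5] [20. 47.] 0.0 [[0, 153], [0, 106], [20, 106], [20, 153]]
top red 585.0 [494.  108.5] [28. 27.] 0.0 [[480, 122], [480, 95], [508, 95], [508, 122]]
top blue 7276.0 [205.6 262.8] [112.5  72.6] 88.3 [[168, 208], [240, 205], [244, 318], [171, 320]]
top brightyel 141.5 [342.6 249.9] [40.7  5.4] 83.4 [[338, 230], [343, 229], [348, 270], [342, 270]]
scene yel 662.5 [296.8 230.9] [15.1 53.9] 44.0 [[273, 245], [310, 206], [321, 217], [284, 255]]
scene red 1925.5 [617.7 333.1] [37.9 64.4] 42.1 [[582, 344], [625, 296], [653, 322], [610, 370]]
scene red 192.5 [242.7 247.3] [18.9 12.4] 76.0 [[234, 240], [246, 237], [251, 255], [239, 258]]
scene red 702.0 [ 73.2 231.1] [28.1 32.2] 59.0 [[52, 227], [80, 211], [94, 235], [67, 251]]
scene red 164.0 [219.9 177. ] [19.9 11.4] 76.0 [[212, 169], [223, 166], [228, 185], [217, 188]]
scene red 204.5 [237.1 134.2] [12.5 29.8] 82.1 [[221, 130], [251, 126], [253, 138], [223, 142]]
scene red 251.5 [298.   67.9] [20.1 17. ] 31.0 [[285, 70], [294, 55], [311, 66], [302, 80]]
scene blue 11335.5 [415.  349.5] [ 94.6 131.2] 36.9 [[338, 374], [417, 269], [492, 325], [413, 430]]
scene blue 411.5 [193.9  18.4] [46.9 10.8] 33.7 [[171, 10], [177, 1], [216, 27], [210, 36]]
scene brightyel 263.5 [296.1 226.1] [ 7.5 48.1] 44.1 [[277, 241], [310, 206], [316, 211], [282, 246]]
```

View pics/crop1.png

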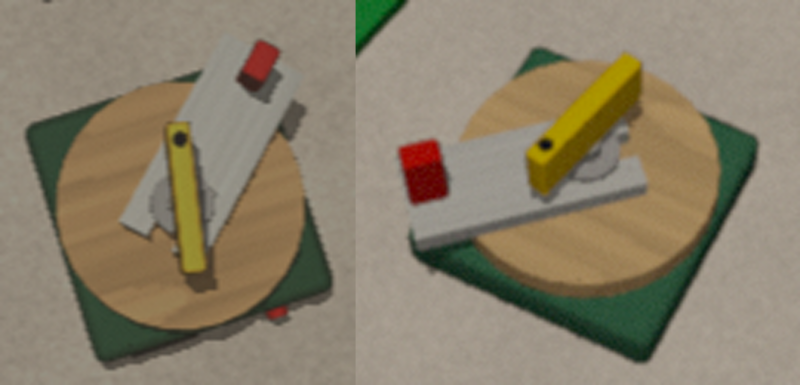

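The crop confirms the red handle at (367,201) is on the grey plate, which runs under the yellow bar. The bar has a black dot at its +x end. Next, positions.

```bash
python3 - <<'E'
from h import *
p=lambda *a:print(a[0],np.round(a[1],1).tolist())
im=cv2.imread("pics/top0.png")[:,:,::-1].copy();sc=cv2.imread("pics/scene0.png")[:,:,::-1].copy()
Y=lambda uv:ray("top",uv,130)
a,b=Y((339.5,221.5)),Y((345,271.5));p("bar ends",[a,b]);p("bar c",ray("top",(342.2,246.5),128))
d=a-b;print("bar yaw",np.arctan2(d[1],d[0]),np.linalg.norm(d))
c=blobs(sc,(22,150,150),(32,255,255))[0] if 0 else None
p("bar c scene top",ray("scene",(296.1,226.1),130))
h=ray("top",(367.6,200.3),120);p("handle",h)
# wood disc centre / plate edges
hsv=cv2.cvtColor(im,cv2.COLOR_RGB2HSV)
roi=np.zeros(im.shape[:2],np.uint8);roi[185:310,280:400]=255
wood=cv2.bitwise_and(cv2.inRange(hsv,np.array((8,60,90)),np.array((21,160,255))),roi)
pl=cv2.bitwise_and(cv2.inRange(hsv,np.array((0,0,110)),np.array((180,28,255))),roi)
pts=np.argwhere(wood)[:,::-1].astype(np.int32)
if len(pts):
    (u,v),r=cv2.minEnclosingCircle(cv2.convexHull(pts));print("disc",u,v,r);p("disc c",ray("top",(u,v),60))
    e=cv2.fitEllipse(cv2.convexHull(pts));print(e);p("disc c2",ray("top",e[0],60))
t=blobs(im,(105,150,40),(125,255,255),2000)[0];q=cv2.boxPoints(cv2.minAreaRect(t))
T=[ray("top",x,20) for x in q];p("tray",T);p("tray c",np.mean(T,0))
t=max(blobs(sc,(105,150,40),(125,255,255),2000),key=cv2.contourArea);ap=cv2.approxPolyDP(cv2.convexHull(t),12,True)[:,0]
p("tray scene",[ray("scene",x,24) for x in ap.astype(float)])
p("botA cap",rays2((288.5,148),(258.5,338)));p("botB cap",rays2((425,355),(315,129)))
E
```

```text
bar ends [[587.6, -29.2, 130.0], [490.3, -39.1, 130.0]]
bar c [538.9, -34.2, 128.0]
bar yaw 0.10122915837045647 97.79329513404886
bar c scene top [541.0, -34.5, 130.0]
handle [631.0, -85.7, 120.0]
disc 347.99334716796875 241.468505859375 52.4354133605957
disc c [554.6, -50.1, 60.0]
((346.33489990234375, 243.03131103515625), (88.65464782714844, 104.45256042480469), 24.050626754760742)
disc c2 [551.3, -46.7, 60.0]
tray [[632.8, 336.8, 20.0], [637.2, 180.4, 20.0], [395.7, 170.9, 20.0], [392.0, 324.3, 20.0]]
tray c [514.4, 253.1, 20.0]
tray scene [[401.4, 171.5, 24.0], [392.5, 326.0, 24.0], [643.1, 340.4, 24.0], [647.7, 185.7, 24.0]]
botA cap [735.1, 72.2, 120.1]
botB cap [328.5, -192.8, 117.3]
```

Emit:
{"method": "play_rows", "body": {"deltas": [30,-26,-5,0,0,-0.12,1,75,-65,-10,0,0,-0.28,1,120,-105,-15,0,0,-0.44,1,165,-145,-20,0,0,-0.6,1,210,-185,-20,0,0,-0.76,1,255,-225,-20,0,0,-0.92,1,300,-265,-20,0,0,-1.08,1,345,-303,-20,0,0,-1.24,1,385,-338,-20,0,0,-1.4,1,400,-352,-20,0,0,-1.45,1]}}

```text
clock: 1.35
eef_pos: [477.5, -145.0, 220.0]
tool_rot: [3.141, -0.001, 1.795]
force: [-0.3, -0.2, 0.1]
width: 85.5
gripper_force: 0.0
```

```bash
cat > go.py <<'E'
import sys
from h import *
# usage: go.py x y z yaw -> delta in tool axes from the current measured pose
s=read_state();R=cv2.Rodrigues(np.zeros(3))[0]
r,p,w=s["tool_rot"];from scipy.spatial.transform import Rotation as Ro
R=Ro.from_euler("xyz",[r,p,w])
print("t",round(s["clock"],2),"pos",np.round(s["eef_pos"],1),"rot",np.round(s["tool_rot"],3),"q",np.round(s["qpos"],2),"w",round(s["width"],1),"F",np.round(s["force"],1),"tq",np.round(s["torque"],2),"gf",round(float(s["gripper_force"]),1))
if len(sys.argv)>4:
    g=np.array(sys.argv[1:5],float);d=R.inv().apply(g[:3]-s["eef_pos"])
    print("d",np.round(d,1),"rv",np.round((R.inv()*Ro.from_euler("xyz",[np.pi,0,g[3]])).as_rotvec(),3))
E
python3 go.py 539.5 -34.5 200 3.24
```

```text
t 1.35 pos [ 477.5 -145.   220. ] rot [ 3.141e+00 -1.000e-03  1.795e+00] q [ 0.54  0.41 -0.42  1.9   0.21  0.88  0.24] w 85.5 F [-0.3 -0.2  0.1] tq [ 0.03  0.05 -0.02] gf 0.0
d [94.  85.  20.2] rv [ 0.002 -0.    -1.445]
```

Emit:
{"method": "play_rows", "body": {"deltas": [10,9,2,0,0,-0.15,1,21,19,5,0,0,-0.31,1,32,29,8,0,0,-0.47,1,44,40,10,0,0,-0.63,1,56,51,12,0,0,-0.79,1,68,62,15,0,0,-0.95,1,80,72,18,0,0,-1.11,1,90,81,20,0,0,-1.27,1,94,85,20,0,0,-1.43,1,94,85,20,0,0,-1.445,1]}}

```text
clock: 2.6
eef_pos: [538.7, -39.2, 199.5]
tool_rot: [3.141, -0.001, -3.052]
force: [-0.3, -0.2, -0.4]
width: 85.6
gripper_force: 0.0
```

```bash
python3 go.py 539.5 -34.5 97 3.24; python3 - <<'E'
from h import *
c=camera_info("wrist");im=get_image("wrist");cv2.imwrite("pics/w1.png",im[:,:,::-1])
T=np.array(c["T"]);print(c["fx"],c["cx"],c["cy"],np.round(T,3).tolist())
def wray(uv,z):
    x=np.array(uv,float)-[c["cx"],c["cy"]];r=np.hypot(*x);t=r/c["fx"];d=T[:3,:3]@np.array([*(np.sin(t)*x/r),np.cos(t)]);return T[:3,3]+d*(z-T[2,3])/d[2]
for b in blobs(im,(22,150,70),(32,255,255),100):
    r=cv2.minAreaRect(b);print(np.round(r[0]),np.round(r[1]),np.round(wray(r[0],130),1),[np.round(wray(q,130),1).tolist() for q in cv2.boxPoints(r)])
E
```

```text
t 2.6 pos [538.7 -39.2 199.5] rot [ 3.141e+00 -1.000e-03 -3.052e+00] q [ 0.53  0.57 -0.78  1.81  0.49  0.96  1.2 ] w 85.6 F [-0.3 -0.2 -0.4] tq [ 0.02  0.02 -0.02] gf 0.0
d [ -1.4   4.6 102.5] rv [ 0.    -0.001 -0.009]
371.64829954431775 319.77207842032504 247.00717384889091 [[-0.089, 0.945, 0.313, 458.876], [0.996, 0.084, 0.028, -46.547], [0.0, 0.315, -0.949, 374.413], [0.0, 0.0, 0.0, 1.0]]
[325. 243.] [139.  22.] [535.9 -35.7 130. ] [[488.8, -47.9, 130.0], [487.3, -33.2, 130.0], [589.1, -21.7, 130.0], [590.8, -38.4, 130.0]]
```

View pics/w1.png

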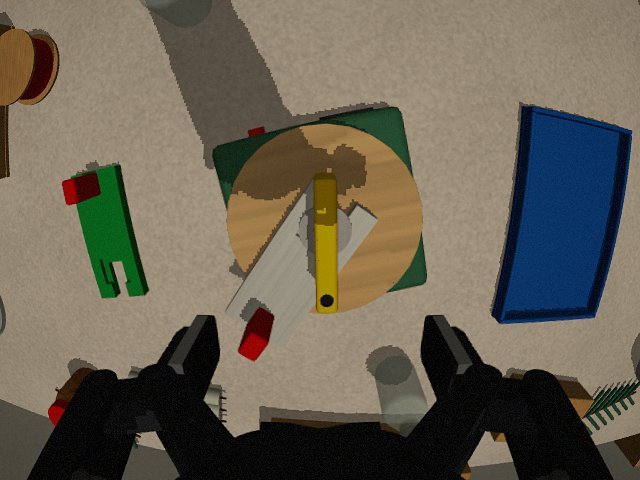

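Emit:
{"method": "play_rows", "body": {"deltas": [0,0,20,0,0,0,1,0,0,40,0,0,0,1,0,0,40,0,0,0,1]}}

```text
clock: 3.02
eef_pos: [537.5, -39.7, 158.9]
tool_rot: [-3.141, -0.003, -3.053]
force: [-0.4, -0.6, -0.7]
width: 85.5
gripper_force: 0.0
```

```bash
python3 go.py 539 -35 95 3.25
```

```text
t 3.02 pos [537.5 -39.7 158.9] rot [-3.141e+00 -3.000e-03 -3.053e+00] q [ 0.5   0.62 -0.75  1.86  0.54  0.88  1.15] w 85.5 F [-0.4 -0.6 -0.7] tq [-0.01  0.03 -0.01] gf 0.0
d [-2.1  4.6 63.9] rv [-0.001 -0.003 -0.02 ]
```

Emit:
{"method": "play_rows", "body": {"deltas": [-2,4.6,15,0,0,-0.02,1,-2,4.6,35,0,0,-0.02,1,-2,4.6,55,0,0,-0.02,1,-2,4.6,64,0,0,-0.02,1,-2,4.6,64,0,0,-0.02,1]}}

```text
clock: 3.65
eef_pos: [540.4, -33.5, 95.7]
tool_rot: [3.141, -0.001, -3.03]
force: [-0.6, 0.3, 0.1]
width: 85.4
gripper_force: 0.0
```

```bash
python3 go.py 539 -35 95 3.25
```

```text
t 3.65 pos [540.4 -33.5  95.7] rot [ 3.141e+00 -1.000e-03 -3.030e+00] q [ 0.45  0.71 -0.68  1.91  0.64  0.76  1.08] w 85.4 F [-0.6  0.3  0.1] tq [-0.04  0.05 -0.01] gf 0.0
d [ 1.6 -1.3  0.7] rv [ 0.    -0.001  0.003]
```

Emit:
{"method": "play_rows", "body": {"deltas": [1,-1.3,0,0,0,0,0.5,1,-1.3,0,0,0,0,0,1,-1.3,0,0,0,0,0,1,-1.3,0,0,0,0,0,1,-1.3,0,0,0,0,0]}}

```text
clock: 4.28
eef_pos: [539.9, -35.0, 96.5]
tool_rot: [-3.142, 0.001, -3.03]
force: [-1.1, 1.0, 4.0]
width: 12.7
gripper_force: 58.6
```

```bash
python3 go.py
```

```text
t 4.28 pos [539.9 -35.   96.5] rot [-3.142e+00  1.000e-03 -3.030e+00] q [ 0.45  0.7  -0.68  1.91  0.64  0.76  1.08] w 12.7 F [-1.1  1.   4. ] tq [ 0.05  0.16 -0.  ] gf 58.6
```

Emit:
{"method": "play_rows", "body": {"deltas": [0,0,0,0,0,0.08,0,0,0,-0.3,0,0,0.22,0,0,0,-0.5,0,0,0.38,0,0,0,-0.7,0,0,0.54,0,0,0,-0.9,0,0,0.7,0,0,0,-1.1,0,0,0.86,0,0,0,-1.3,0,0,1.02,0,0,0,-1.5,0,0,1.18,0,0,0,-1.7,0,0,1.34,0,0,0,-1.9,0,0,1.5,0]}}

```text
clock: 5.52
eef_pos: [540.6, -34.0, 98.4]
tool_rot: [3.14, -0.001, 1.75]
force: [1.2, 1.4, 1.5]
width: 13.0
gripper_force: 59.0
```

```bash
python3 go.py 539.5 -35 98.5 1.7; python3 - <<'E'
from h import *
im=get_image("top");o=cv2.resize(im[150:330,260:420,::-1],None,fx=3,fy=3);cv2.imwrite("pics/t2.png",o)
E
```

```text
t 5.53 pos [540.6 -34.   98.4] rot [ 3.14e+00 -1.00e-03  1.75e+00] q [ 0.19  0.62 -0.27  1.91  0.26  0.63 -0.06] w 13.0 F [1.2 1.4 1.5] tq [ 0.39 -0.03  0.32] gf 59.0
d [-0.8 -1.2 -0.1] rv [ 0.002 -0.001  0.05 ]
```

View pics/t2.png

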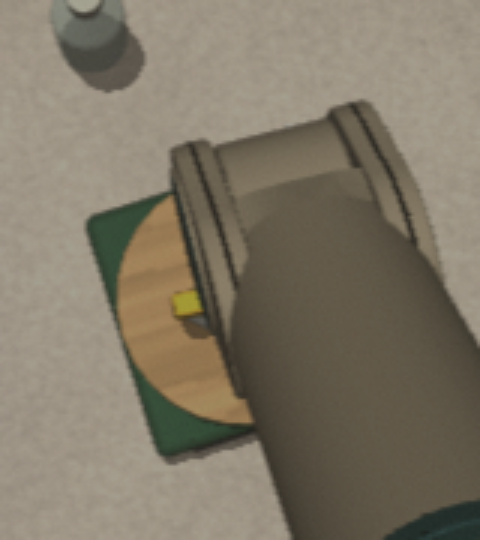

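The picture shows the bar's end at crop (187,303), pointing to the left. So the bar has turned about 90° with the gripper, and I'll carry on.

Emit:
{"method": "play_rows", "body": {"deltas": [0,0,-0.2,0,0,0.16,0,0,0,-0.4,0,0,0.32,0,0,0,-0.6,0,0,0.48,0,0,0,-0.8,0,0,0.64,0,0,0,-1.0,0,0,0.8,0,0,0,-1.2,0,0,0.96,0,0,0,-1.4,0,0,1.12,0,0,0,-1.6,0,0,1.28,0,0,0,-1.8,0,0,1.44,0,0,0,-2.0,0,0,1.6,0]}}

```text
clock: 6.82
eef_pos: [541.6, -34.7, 100.4]
tool_rot: [3.141, -0.003, 0.152]
force: [1.9, 1.3, 1.3]
width: 12.6
gripper_force: 59.0
```

```bash
python3 go.py 539.7 -35 100.5 0.15
```

```text
t 6.83 pos [541.6 -34.7 100.4] rot [ 3.141e+00 -3.000e-03  1.520e-01] q [-0.11  0.62  0.19  1.92 -0.19  0.61 -1.22] w 12.6 F [1.9 1.3 1.3] tq [ 0.19 -0.54  0.35] gf 59.0
d [-1.9  0.  -0.1] rv [ 0.    -0.003  0.002]
```

Emit:
{"method": "play_rows", "body": {"deltas": [0,0,-0.2,0,0,0.16,0,0,0,-0.4,0,0,0.32,0,0,0,-0.6,0,0,0.48,0,0,0,-0.8,0,0,0.64,0,0,0,-1.0,0,0,0.8,0,0,0,-1.2,0,0,0.96,0,0,0,-1.4,0,0,1.12,0,0,0,-1.6,0,0,1.28,0,0,0,-1.8,0,0,1.44,0,0,0,-2.0,0,0,1.6,0]}}

```text
clock: 8.07
eef_pos: [540.9, -35.7, 102.4]
tool_rot: [-3.14, -0.001, -1.449]
force: [0.9, -0.5, 3.5]
width: 12.4
gripper_force: 59.3
```

```bash
python3 go.py 540 -35 102.5 -1.43
```

```text
t 8.07 pos [540.9 -35.7 102.4] rot [-3.140e+00 -1.000e-03 -1.449e+00] q [-0.4   0.7   0.65  1.93 -0.63  0.72 -2.39] w 12.4 F [ 0.9 -0.5  3.5] tq [-0.24 -0.22  0.35] gf 59.3
d [-0.8  0.9 -0.1] rv [-0.002 -0.001 -0.019]
```

Emit:
{"method": "play_rows", "body": {"deltas": [0,0,0,0,0,0,1,0,0,0,0,0,0,1,0,0,0,0,0,0,1,0,0,-25,0,0,0,1,0,0,-55,0,0,0,1,0,0,-55,0,0,-0.15,1,0,0,-55,0,0,-0.33,1,0,0,-55,0,0,-0.51,1,0,0,-55,0,0,-0.69,1,0,0,-55,0,0,-0.87,1]}}

```text
clock: 9.32
eef_pos: [539.4, -35.2, 156.9]
tool_rot: [-3.142, 0.0, -0.57]
force: [-1.1, -0.4, 0.1]
width: 85.4
gripper_force: 0.0
```

Emit:
{"method": "play_rows", "body": {"deltas": [0,0,0,0,0,-0.18,1,0,0,0,0,0,-0.36,1,0,0,0,0,0,-0.54,1,0,0,0,0,0,-0.72,1,0,0,0,0,0,-0.9,1,0,0,0,0,0,-1.08,1,0,0,0,0,0,-1.26,1,0,0,0,0,0,-1.44,1,0,0,0,0,0,-1.62,1,0,0,0,0,0,-1.8,1]}}

```text
clock: 10.58
eef_pos: [539.4, -35.4, 156.9]
tool_rot: [-3.141, 0.0, 1.23]
force: [0.3, -0.4, 0.0]
width: 85.8
gripper_force: 0.0
```

Emit:
{"method": "play_rows", "body": {"deltas": [0,0,0,0,0,-0.16,1,0,0,0,0,0,-0.32,1,0,0,0,0,0,-0.47,1,0,0,0,0,0,-0.47,1]}}

```text
clock: 11.08
eef_pos: [539.5, -35.5, 156.9]
tool_rot: [-3.142, -0.0, 1.692]
force: [-0.3, 1.0, -0.6]
width: 85.9
gripper_force: 0.0
```

```bash
python3 go.py 540 -35 101 1.693; python3 - <<'E'
from h import *
c=camera_info("wrist");im=get_image("wrist");cv2.imwrite("pics/w2.png",im[:,:,::-1])
T=np.array(c["T"])
def wray(uv,z):
    x=np.array(uv,float)-[c["cx"],c["cy"]];r=np.hypot(*x);t=r/c["fx"];d=T[:3,:3]@np.array([*(np.sin(t)*x/r),np.cos(t)]);return T[:3,3]+d*(z-T[2,3])/d[2]
for b in blobs(im,(22,150,70),(32,255,255),100):
    r=cv2.minAreaRect(b);P=np.array([wray(q,136) for q in cv2.boxPoints(r)]);print(np.round(r[0]),np.round(r[1]),np.round(P.mean(0),1));e=[P[1]-P[0],P[2]-P[1]];e=max(e,key=np.linalg.norm);print("yaw",np.arctan2(e[1],e[0]))
E
```

```text
t 11.07 pos [539.5 -35.5 156.9] rot [-3.142 -0.     1.692] q [ 0.14  0.53 -0.19  1.87  0.14  0.75 -0.  ] w 85.9 F [-0.3  1.  -0.6] tq [-0.02 -0.02 -0.03] gf 0.0
d [ 0.4  0.5 55.9] rv [-0.    -0.    -0.001]
[321. 261.] [168.  29.] [540.8 -32.3 136. ]
yaw -1.4189133477692677
```

View pics/w2.png

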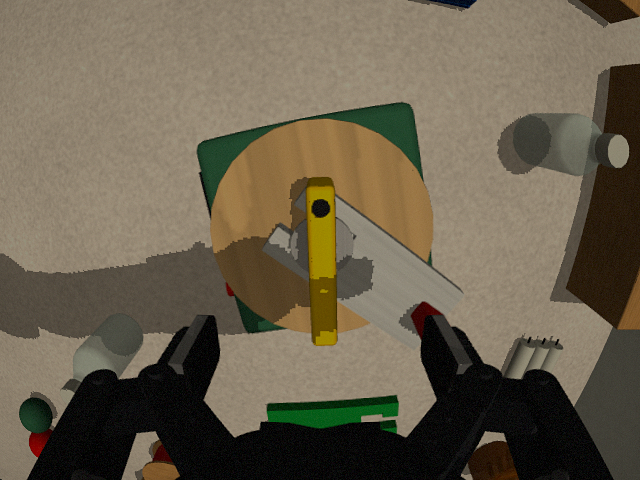

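The bar lies between the fingers, its ends at (321,180) and (324,344), dot end away from the camera as expected. The right finger will clear the handle at (427,315). I'll descend, grip and turn the rest.

Emit:
{"method": "play_rows", "body": {"deltas": [0.4,0.5,20,0,0,0,1,0.4,0.5,40,0,0,0,1,0.4,0.5,55,0,0,0,1,0.4,0.5,55,0,0,0,1,0.4,0.5,55,0,0,0,0.3,0.4,0.5,55,0,0,0,0,0.4,0.5,55,0,0,0,0,0.4,0.5,55,0,0,0,0,0.4,0.5,55,0,0,0,0]}}

```text
clock: 12.25
eef_pos: [540.8, -34.6, 102.5]
tool_rot: [3.14, 0.0, 1.693]
force: [0.7, -0.4, 2.9]
width: 13.1
gripper_force: 58.6
```

Emit:
{"method": "play_rows", "body": {"deltas": [0,0,0,0,0,0.08,0,0,0,-0.3,0,0,0.22,0,0,0,-0.5,0,0,0.38,0,0,0,-0.7,0,0,0.54,0,0,0,-0.9,0,0,0.7,0,0,0,-1.1,0,0,0.86,0,0,0,-1.3,0,0,1.02,0,0,0,-1.5,0,0,1.18,0,0,0,-1.5,0,0,1.2,0]}}

```text
clock: 13.38
eef_pos: [540.9, -34.7, 103.9]
tool_rot: [3.14, -0.001, 0.494]
force: [0.6, 0.9, 5.7]
width: 13.0
gripper_force: 59.4
```

```bash
python3 go.py 540 -35 102.5 0.49
```

```text
t 13.38 pos [540.9 -34.7 103.9] rot [ 3.14e+00 -1.00e-03  4.94e-01] q [-0.11  0.61  0.18  1.92 -0.18  0.62 -0.89] w 13.0 F [0.6 0.9 5.7] tq [-0.13 -0.11  0.3 ] gf 59.4
d [-0.9 -0.1  1.4] rv [ 0.001 -0.001  0.004]
```

The nut has turned 5.90 rad in all, so its angle is about 5.85–6.15. I'll release it and move over the red handle.

Emit:
{"method": "play_rows", "body": {"deltas": [0,0,0,0,0,0,1,0,0,0,0,0,0,1,0,0,0,0,0,0,1,0,0,-30,0,0,0,1,0,0,-60,0,0,0,1,10,17,-60,0,0,0.18,1,22,35,-60,0,0,0.36,1,34,53,-60,0,0,0.54,1,46,71,-60,0,0,0.72,1,55.5,87.8,-60,0,0,0.9,1]}}

```text
clock: 14.62
eef_pos: [631.0, -86.0, 163.1]
tool_rot: [-3.142, 0.001, -0.413]
force: [0.1, 0.6, -0.4]
width: 85.4
gripper_force: 0.0
```

Emit:
{"method": "play_rows", "body": {"deltas": [0,0,0,0,0,0.1,1,0,0,0,0,0,0.1,1]}}

```text
clock: 14.88
eef_pos: [630.2, -85.8, 162.8]
tool_rot: [3.141, 0.001, -0.506]
force: [0.1, 0.1, -0.1]
width: 85.4
gripper_force: 0.0
```

```bash
python3 go.py 631.2 -86 84 -0.51; python3 - <<'E'
from h import *
c=camera_info("wrist");im=get_image("wrist");cv2.imwrite("pics/w3.png",im[:,:,::-1])
T=np.array(c["T"])
def wray(uv,z):
    x=np.array(uv,float)-[c["cx"],c["cy"]];r=np.hypot(*x);t=r/c["fx"];d=T[:3,:3]@np.array([*(np.sin(t)*x/r),np.cos(t)]);return T[:3,3]+d*(z-T[2,3])/d[2]
for nm,lo,hi,z in(("y",(22,150,70),(32,255,255),137),("r",(0,180,60),(6,255,255),122)):
  for b in blobs(im,lo,hi,150):
    r=cv2.minAreaRect(b);P=np.array([wray(q,z) for q in cv2.boxPoints(r)]);e=max([P[1]-P[0],P[2]-P[1]],key=np.linalg.norm);print(nm,np.round(r[0]),np.round(r[1]),np.round(P.mean(0),1),np.linalg.norm(e),"yaw",np.arctan2(e[1],e[0]))
E
```

```text
t 14.88 pos [630.2 -85.8 162.8] rot [ 3.141e+00  1.000e-03 -5.060e-01] q [-0.19  0.69  0.49  1.61 -0.38  0.94 -1.65] w 85.4 F [ 0.1  0.1 -0.1] tq [ 0.03  0.04 -0.01] gf 0.0
d [ 1.1 -0.3 78.8] rv [0.001 0.001 0.004]
y [318. 388.] [137.  45.] [549.9 -41.6 137. ] 97.86786228038066 yaw -2.5989989058030716
r [318. 248.] [55. 27.] [638.3 -89.  122. ] 35.655162316745084 yaw 2.6456580222210095
r [562. 218.] [46. 23.] [ 574.8 -249.4  122. ] 42.99988192441617 yaw -2.568980976164476
```

View pics/w3.png

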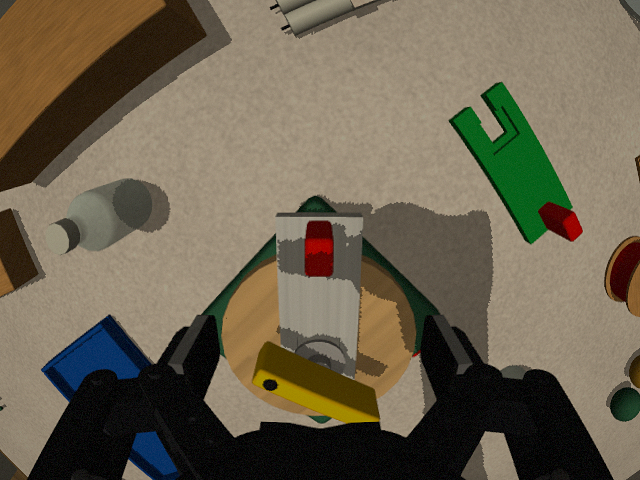

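The handle at (318,248) is centred laterally between the fingers and lined up with the plate. The nut's bar is swung aside at (318,388). Now I'll descend and grip.

Emit:
{"method": "play_rows", "body": {"deltas": [1,0,25,0,0,0,1,1,0,55,0,0,0,1,1,0,73,0,0,0,1,1,0,78,0,0,0,1,1,0,78,0,0,0,0.4,1,0,78,0,0,0,0,1,0,78,0,0,0,0,1,0,78,0,0,0,0,1,0,78,0,0,0,0]}}

```text
clock: 16.05
eef_pos: [632.1, -86.1, 86.1]
tool_rot: [-3.141, -0.001, -0.507]
force: [0.9, 0.4, 4.5]
width: 15.4
gripper_force: 58.6
```

```bash
python3 go.py 631.2 -86 84 -0.505
```

```text
t 16.05 pos [632.1 -86.1  86.1] rot [-3.141e+00 -1.000e-03 -5.070e-01] q [-0.16  0.79  0.44  1.66 -0.43  0.79 -1.61] w 15.4 F [0.9 0.4 4.5] tq [ 0.09 -0.04  0.05] gf 58.6
d [-0.9  0.3  2.1] rv [-0.001 -0.001 -0.002]
```

Emit:
{"method": "play_rows", "body": {"deltas": [2,0,-0.5,0,0,0,0,6,0,-0.6,0,0,0,0,11,0,-0.6,0,0,0,0,16,0,-0.6,0,0,0,0,21,0,-0.6,0,0,0,0,26,0,-0.6,0,0,0,0]}}

```text
clock: 16.8
eef_pos: [637.1, -88.9, 84.5]
tool_rot: [3.141, 0.04, -0.505]
force: [-39.9, 19.4, 32.3]
width: 15.6
gripper_force: 62.1
```

```bash
python3 go.py 745 -149 86 -0.505
```

```text
t 16.8 pos [637.1 -88.9  84.5] rot [ 3.141  0.04  -0.505] q [-0.14  0.81  0.43  1.6  -0.43  0.86 -1.61] w 15.6 F [-39.9  19.4  32.3] tq [4.25 8.98 0.03] gf 62.1
d [123.3   0.4  -6.5] rv [ 0.001  0.04  -0.   ]
```

The pull jammed. Compliance in the arm dipped the plate's front and raised its tail, so the lips caught the boss. I'll back off to unload, then pull with the tail kept down.

Emit:
{"method": "play_rows", "body": {"deltas": [-10,0,0.6,0,0,0,0,-20,0,0.6,0,0,0,0,-22,0,0.6,0,0,0,0,-22,0,0.6,0,0,0,0]}}

```text
clock: 17.3
eef_pos: [635.7, -88.6, 85.8]
tool_rot: [-3.141, -0.001, -0.507]
force: [-1.3, 0.7, 4.1]
width: 15.7
gripper_force: 59.0
```

```bash
python3 go.py 631.2 -86 86 -0.505; python3 - <<'E'
from h import *
im=get_image("scene");x,y,w,h=220,190,150,110
cv2.imwrite("pics/s4.png",cv2.resize(im[y:y+h,x:x+w,::-1],None,fx=5,fy=5,interpolation=cv2.INTER_CUBIC))
E
```

```text
t 17.3 pos [635.7 -88.6  85.8] rot [-3.141e+00 -1.000e-03 -5.070e-01] q [-0.16  0.79  0.44  1.65 -0.43  0.8  -1.61] w 15.7 F [-1.3  0.7  4.1] tq [0.22 0.16 0.05] gf 59.0
d [-5.2 -0.1 -0.2] rv [-0.    -0.001 -0.002]
```

View pics/s4.png

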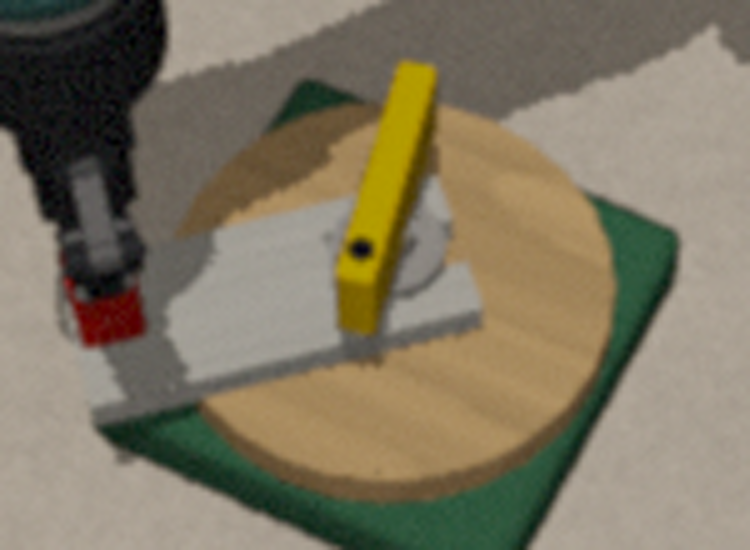

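The scene crop shows the plate lying flat, still around the stem at about (400,250), with the flange above it. The closing pads pushed the handle down about 4 N. I'll lift and pitch the front up a little, then check before pulling.

Emit:
{"method": "play_rows", "body": {"deltas": [0,0,-1.5,0,0.007,0,0,0,0,-3,0,0.015,0,0,0,0,-3.5,0,0.015,0,0]}}

```text
clock: 17.73
eef_pos: [634.5, -88.3, 88.4]
tool_rot: [3.141, -0.014, -0.507]
force: [-0.2, 0.7, -1.7]
width: 15.3
gripper_force: 58.6
```

```bash
python3 go.py 631.2 -86 86 -0.505
```

```text
t 17.73 pos [634.5 -88.3  88.4] rot [ 3.141 -0.014 -0.507] q [-0.17  0.78  0.44  1.67 -0.43  0.78 -1.61] w 15.3 F [-0.2  0.7 -1.7] tq [0.07 0.   0.01] gf 58.6
d [-4.  -0.4  2.4] rv [ 0.001 -0.014 -0.002]
```

Emit:
{"method": "play_rows", "body": {"deltas": [3,0,0,0,0,0,0,6,0,0,0,0,0,0,9,0,0,0,0,0,0,12,0,0,0,0,0,0]}}

```text
clock: 18.23
eef_pos: [645.7, -94.3, 89.1]
tool_rot: [3.142, -0.015, -0.507]
force: [0.1, -0.8, -2.6]
width: 15.3
gripper_force: 58.6
```

```bash
python3 go.py 631.2 -86 86 -0.505
```

```text
t 18.23 pos [645.7 -94.3  89.1] rot [ 3.142 -0.015 -0.507] q [-0.15  0.79  0.44  1.63 -0.43  0.8  -1.61] w 15.3 F [ 0.1 -0.8 -2.6] tq [0.02 0.06 0.01] gf 58.6
d [-16.7  -0.2   2.8] rv [ 0.    -0.015 -0.002]
```

Emit:
{"method": "play_rows", "body": {"deltas": [4,0,0.3,0,0,0,0,9,0,0.3,0,0,0,0,14,0,0.3,0,0,0,0,19,0,0.3,0,0,0,0,24,0,0.3,0,0,0,0,30,0,0.3,0,0,0,0]}}

```text
clock: 18.98
eef_pos: [672.0, -108.8, 89.2]
tool_rot: [-3.142, -0.015, -0.507]
force: [0.4, -0.3, -2.1]
width: 15.7
gripper_force: 58.6
```

```bash
python3 go.py 745 -149 89 -0.505
```

```text
t 18.98 pos [ 672.  -108.8   89.2] rot [-3.142 -0.015 -0.507] q [-0.13  0.83  0.44  1.54 -0.43  0.85 -1.61] w 15.7 F [ 0.4 -0.3 -2.1] tq [ 0.03  0.03 -0.01] gf 58.6
d [83.4 -0.3  1.5] rv [-0.    -0.015 -0.002]
```

Emit:
{"method": "play_rows", "body": {"deltas": [8,0,0,0,0,0,0,18,0,0,0,0,0,0,28,0,0,0,0,0,0,38,0,0,0,0,0,0,48,0,0,0,0,0,0,58,0,0,0,0,0,0,68,0,0,0,0,0,0,78,0,0,0,0,0,0,83,0,0,0,0,0,0,83,0,-5,0,0,0,0]}}

```text
clock: 20.23
eef_pos: [743.8, -149.1, 95.0]
tool_rot: [3.141, -0.014, -0.507]
force: [0.2, -0.3, -2.6]
width: 15.6
gripper_force: 58.7
```

```bash
python3 go.py 745 -149 235 -0.505; python3 - <<'E'
from h import *
for z in (10,30): print(np.round([ray("top",u,z) for u in ((387,145),(450,145),(420,112),(480,122))],0).tolist())
im=get_image("scene");cv2.imwrite("pics/s5.png",im[100:400,100:500,::-1])
E
```

```text
t 20.23 pos [ 743.8 -149.1   95. ] rot [ 3.141 -0.014 -0.507] q [-0.05  0.93  0.45  1.27 -0.42  1.01 -1.63] w 15.6 F [ 0.2 -0.3 -2.6] tq [-0.07 -0.02 -0.05] gf 58.7
d [   2.9   -0.6 -139.9] rv [ 0.    -0.014 -0.002]
[[774.0, -142.0, 10.0], [773.0, -283.0, 10.0], [849.0, -217.0, 10.0], [826.0, -351.0, 10.0]]
[[768.0, -139.0, 30.0], [768.0, -277.0, 30.0], [842.0, -213.0, 30.0], [819.0, -345.0, 30.0]]
```

View pics/s5.png

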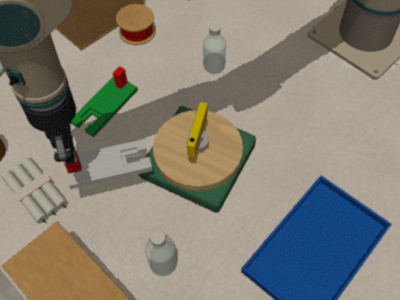

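The crop shows the plate fully off the stem, held at (75,165), with the nut and bottles in place. Lifting it and carrying it over the tray.

Emit:
{"method": "play_rows", "body": {"deltas": [0,0,-15,0,-0.003,0,0,0,0,-45,0,-0.007,0,0,0,0,-80,0,-0.011,0,0,0,0,-115,0,-0.014,0,0,0,0,-135,0,-0.014,0,0,0,0,-135,0,-0.014,0,0]}}

```text
clock: 21.02
eef_pos: [743.6, -148.4, 234.0]
tool_rot: [-3.14, -0.006, -0.507]
force: [0.8, 0.0, -1.6]
width: 15.2
gripper_force: 58.8
```

Emit:
{"method": "play_rows", "body": {"deltas": [-15,-12,0,0,0,-0.02,0,-50,-40,0,0,0,-0.08,0,-95,-76,0,0,0,-0.15,0,-140,-112,0,0,0,-0.22,0,-185,-148,0,0,0,-0.3,0,-230,-184,0,0,0,-0.38,0,-275,-220,0,0,0,-0.46,0,-315,-253,0,0,0,-0.52,0,-338,-271,0,0,0,-0.55,0,-341,-274,0,0,0,-0.55,0]}}

```text
clock: 22.28
eef_pos: [575.1, 260.5, 229.2]
tool_rot: [-3.141, 0.002, 0.048]
force: [0.1, -0.3, -2.9]
width: 15.5
gripper_force: 58.8
```

```bash
python3 go.py 579 257 60 0.045; python3 - <<'E'
from h import *
c=camera_info("wrist");im=get_image("wrist");cv2.imwrite("pics/w6.png",im[:,:,::-1])
T=np.array(c["T"])
def wray(uv,z):
    x=np.array(uv,float)-[c["cx"],c["cy"]];r=np.hypot(*x);t=r/c["fx"];d=T[:3,:3]@np.array([*(np.sin(t)*x/r),np.cos(t)]);return T[:3,3]+d*(z-T[2,3])/d[2]
b=max(blobs(im,(105,150,20),(125,255,255),300),key=cv2.contourArea)
ap=cv2.approxPolyDP(cv2.convexHull(b),10,True)[:,0]
for q in ap: print(q,np.round(wray(q,24),0))
E
```

```text
t 22.27 pos [575.1 260.5 229.2] rot [-3.141e+00  2.000e-03  4.800e-02] q [-0.69  0.6   0.38  1.54 -0.24  1.05 -1.78] w 15.5 F [ 0.1 -0.3 -2.9] tq [-0.03 -0.15  0.01] gf 58.8
d [  4.    3.7 169.2] rv [-0.001  0.002  0.003]
[397 139] [650. 185.  24.]
[387 347] [405. 170.  24.]
[259 348] [396. 327.  24.]
[244 141] [641. 341.  24.]
```

View pics/w6.png

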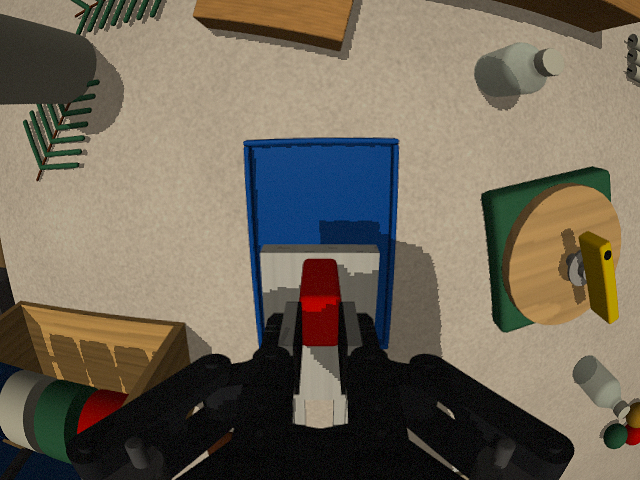

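The tray is below (corners (244,141) and (397,139)), with the plate's front end over it and the handle at (320,300). Lowering to 60 mm with a small correction, then creeping down.

Emit:
{"method": "play_rows", "body": {"deltas": [2,0.5,10,0,0,0,0,7,1.8,35,0,0,0,0,7,1.8,65,0,0,0,0,7,1.8,95,0,0,0,0,7,1.8,125,0,0,0,0,7,1.8,150,0,0,0,0,7,1.8,165,0,0,0,0,7,1.8,172,0,0,0,0,7,1.8,172,0,0,0,0]}}

```text
clock: 23.45
eef_pos: [585.0, 255.2, 58.1]
tool_rot: [3.141, -0.001, 0.042]
force: [-0.0, 0.9, -2.0]
width: 15.3
gripper_force: 58.8
```

```bash
python3 go.py 582 259 40 0.05;python3 - <<'E'
from h import *
im=get_image("scene");cv2.imwrite("pics/s7.png",cv2.resize(im[230:450,320:540,::-1],None,fx=2.6,fy=2.6,interpolation=cv2.INTER_CUBIC))
E
```

```text
t 23.45 pos [585.  255.2  58.1] rot [ 3.141e+00 -1.000e-03  4.200e-02] q [-0.63  0.8   0.3   1.67 -0.33  0.71 -1.7 ] w 15.3 F [-0.   0.9 -2. ] tq [-0.   -0.06 -0.04] gf 58.8
d [-2.8 -4.  18.1] rv [ 0.001 -0.001 -0.008]
```

View pics/s7.png

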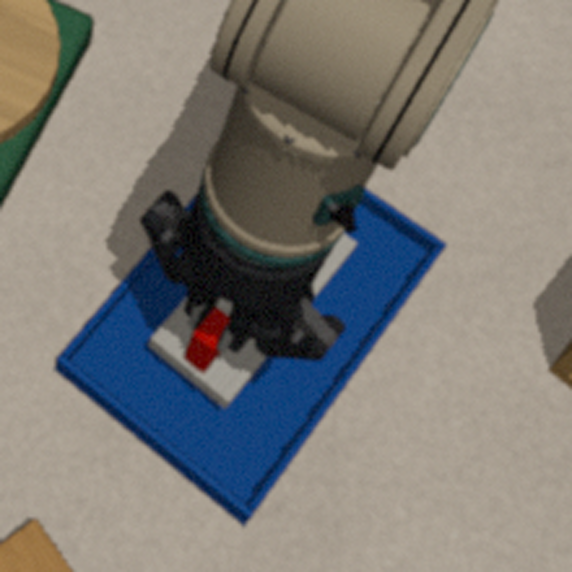

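The plate sits over the tray centre, clear of all the rims. Lowering gently.

Emit:
{"method": "play_rows", "body": {"deltas": [-2,-3,5,0,0,0,0,-2,-3,11,0,0,0,0,-2,-3,16,0,0,0,0,-2,-3,20,0,0,0,0,-2,-3,22,0,0,0,0,-2,-3,23,0,0,0,0,-2,-3,23.5,0,0,0,0,-2,-3,23.5,0,0,0,0]}}

```text
clock: 24.5
eef_pos: [582.6, 258.6, 34.8]
tool_rot: [3.141, -0.001, 0.043]
force: [0.2, 0.3, -0.7]
width: 15.7
gripper_force: 58.8
```

```bash
python3 go.py 582 259 32 0.05
```

```text
t 24.5 pos [582.6 258.6  34.8] rot [ 3.141e+00 -1.000e-03  4.300e-02] q [-0.63  0.83  0.29  1.69 -0.34  0.67 -1.69] w 15.7 F [ 0.2  0.3 -0.7] tq [-0.11 -0.11 -0.03] gf 58.8
d [-0.6 -0.5  2.8] rv [ 0.    -0.001 -0.007]
```

Emit:
{"method": "play_rows", "body": {"deltas": [0,0,0.7,0,0,0,0,0,0,1.4,0,0,0,0,0,0,2,0,0,0,0,0,0,2.5,0,0,0,0,0,0,2.5,0,0,0,0]}}

```text
clock: 25.12
eef_pos: [582.8, 258.7, 32.3]
tool_rot: [3.141, -0.001, 0.043]
force: [1.1, 0.4, -0.7]
width: 15.0
gripper_force: 59.0
```

```bash
python3 go.py 582 259 32 0.05
```

```text
t 25.12 pos [582.8 258.7  32.3] rot [ 3.141e+00 -1.000e-03  4.300e-02] q [-0.63  0.84  0.28  1.69 -0.34  0.66 -1.69] w 15.0 F [ 1.1  0.4 -0.7] tq [ 0.02 -0.16 -0.01] gf 59.0
d [-0.8 -0.4  0.3] rv [ 0.    -0.001 -0.007]
```

Emit:
{"method": "play_rows", "body": {"deltas": [0,0,0.6,0,0,0,0,0,0,1.2,0,0,0,0,0,0,1.5,0,0,0,0,0,0,1.5,0,0,0,0]}}

```text
clock: 25.62
eef_pos: [582.9, 258.8, 32.1]
tool_rot: [-3.141, -0.002, 0.043]
force: [-2.2, -0.1, 9.4]
width: 15.7
gripper_force: 60.2
```

```bash
python3 go.py 582 259 32 0.05
```

```text
t 25.62 pos [582.9 258.8  32.1] rot [-3.141e+00 -2.000e-03  4.300e-02] q [-0.63  0.84  0.28  1.69 -0.34  0.66 -1.69] w 15.7 F [-2.2 -0.1  9.4] tq [-0.11  0.46  0.01] gf 60.2
d [-0.8 -0.2  0.1] rv [-0.    -0.002 -0.007]
```

Firm contact, about 9 N. I'll ease up 1 mm, open, and withdraw straight up.

Emit:
{"method": "play_rows", "body": {"deltas": [0,0,-1,0,0,0,0,0,0,-1,0,0,0,0.3,0,0,-1,0,0,0,0.6,0,0,-1,0,0,0,0.6,0,0,-1,0,0,0,0.6,0,0,-15,0,0,0,0.6,0,0,-45,0,0,0,0.6,0,0,-90,0,0,0,0.6,0,0,-140,0,0,0,0.6,0,0,-190,0,0,0,0.6]}}

```text
clock: 26.88
eef_pos: [582.3, 258.5, 223.4]
tool_rot: [3.141, -0.002, 0.042]
force: [0.8, -0.0, -0.6]
width: 51.3
gripper_force: 0.0
```

Emit:
{"method": "play_rows", "body": {"deltas": [-30,0,0,0,0,0,0.6,-80,0,-20,0,0,0,0.6,-120,0,-40,0,0,0,0.6,-120,0,-40,0,0,0,0.6]}}

```text
clock: 27.38
eef_pos: [460.7, 254.3, 263.1]
tool_rot: [-3.139, -0.002, 0.045]
force: [0.4, 0.4, -0.3]
width: 51.1
gripper_force: 0.0
```

```bash
python3 go.py;python3 - <<'E'
from h import *
im=get_image("scene");cv2.imwrite("pics/s8.png",im[:,:,::-1])
E
```

```text
t 27.38 pos [460.7 254.3 263.1] rot [-3.139e+00 -2.000e-03  4.500e-02] q [-0.85  0.4   0.42  1.79 -0.19  0.99 -1.88] w 51.1 F [ 0.4  0.4 -0.3] tq [-0.02  0.01  0.03] gf 0.0
```

View pics/s8.png

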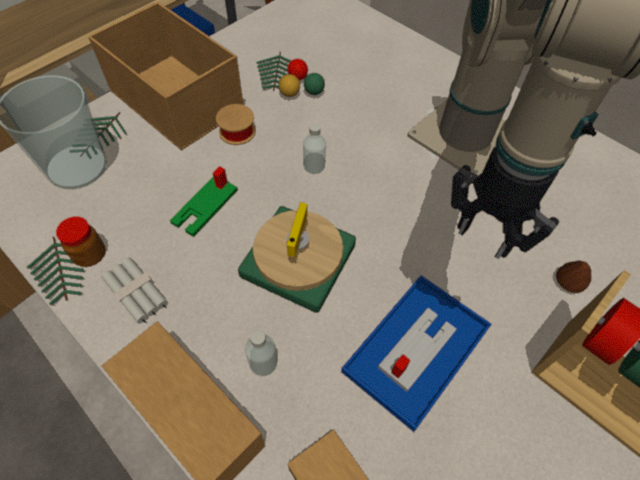

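The plate lies flat in the tray at (418,347). Both bottles, (315,150) and (262,353), stand where they were, and the robot is clear. Handing in.

```bash
python3 -c "from cell import *;print(finish_job())"
```

```text
the job is handed in; nothing more can be done
None
```

The job is handed in at about 27 s: I turned the nut about 5.9 rad clockwise, drew the plate off the stem (the first pull jammed at about 45–55 N wrist force, so I eased off and repeated it with the front tilted up) and laid it flat in the blue tray, with both bottles left where they stood.

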